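# Load the bowl leak tester

### The job

Load the leak tester with the longer of the two filter bowls: take it out of the draining rack and stand it mouth down over the air nozzle, its rim sitting flat on the rubber seat. Then swing the tester's arm over it right up to the arm's stop and press the spring plunger down, feeling for its stop and not ramming it, so that the locking pin snaps in and the bowl stays clamped. Leave the shorter bowl in the rack.

Things in the scene. Friction and masses are not known exactly. Their poses are not given: they have to be found in the camera images.
- long_bowl: longer filter bowl: aluminium cup, 60 mm outer, 54 mm inner diameter, 90 mm from mouth to closed end (narrowing over its last 12 mm), then a round drain boss 24 mm wide, 32 mm long; 122 mm in all. Origin: centre of the mouth; z: axis from mouth to boss. Starts in either place of the rack, boss up, leaning. Pinch the boss with the tool along the axis, fingertips above 92 mm.
- short_bowl: shorter filter bowl: same diameters and boss, but 60 mm from mouth to closed end, 92 mm in all. Origin and axes as for the long bowl. In the rack's other place; it stays there.
- rack: fixed wire draining rack, about 110 x 165 x 95 mm, places 46 mm either side of its middle along its y. A bowl leans in it 30 degrees from upright, boss up towards the rack's -x (robot side), mouth down on a foot plate towards +x, lying on two wires; draw it out along its own axis. Origin on the table under its middle, z up.
- seat (a point): centre of the tester's rubber seat (74 mm disc), on its upper face, 19 mm above the table; axes as the tester's. From its middle rises the brass air nozzle: 47 mm diameter up to 5 mm above the seat, then a cone, then 16 mm diameter up to 47 mm above the seat.
- tester: leak tester, fixed: grey base plate 215 x 130 x 15 mm with the seat, and a steel pillar, 30 mm diameter, 220 mm high, at x = +110 mm. Origin on the table under the nozzle, x from nozzle to pillar, z up.
- swing_arm (a joint): angle (rad) of the arm about the upright pillar: 0 = at its stop, plunger over the seat; starts 1.1 to 1.45 out to the tester's +y side, stays where left (2 N at the knob moves it). Arm 28 mm wide, 172 to 208 mm above the table. At angle q the plunger's axis is at x = 0.110 - 0.110 cos q, y = 0.110 sin q in the tester's frame.
- knob_top (a point): centre of the top of the plunger's black palm knob, 44 mm diameter, 22 mm thick, 305 mm above the table while up. Pinch it to swing the arm, press it from above. 31 mm from its axis, towards the pillar, stands an upright with the catch, up to 268 mm above the table.
- plunger (a joint): travel (m) of the spring plunger: 0 = up, grows as it is pressed. Its hard stop and locking pin sit on a catch block whose height is set differently each time: the stop comes somewhere between 13 and 34 mm. The springs push back with 4 N at first, 7 to 14 N just before the stop. Let go before the pin is in, it springs up again.
- lock_pin (a joint): travel (m) of the sprung locking pin (small black pull knob behind the upright): 0 = riding on the plunger's stem, 0.006 = snapped into the stem's groove, by itself in the last 2 mm before the plunger's stop. It then holds the plunger down, within 2.5 mm of the stop.
- foot_pad (a point): centre of the underside of the sprung rubber clamping foot, 28 mm diameter, under the plunger; while up, 7 mm above the boss of the seated long bowl; presses on the boss as the plunger goes down.

How it is judged:
On the way, in this order (a step that is already met when the one before it is completed fails the run):
1. the long bowl stands mouth down on the rubber seat over the nozzle, the arm still swung out (horizontal distance between long_bowl and seat below 0.007 m and z of long_bowl in the frame of seat between -0.004 and 0.004 m and angle between long_bowl's own z axis and vertical below 0.06 rad and value of joint swing_arm above 0.3 rad), for 0.2 s.
2. the arm is swung over the bowl to its stop (within 0.04 rad), the plunger not yet locked (value of joint swing_arm below 0.04 rad and value of joint lock_pin below 0.002 m), for 0.1 s.
3. the plunger is pressed to its stop and the locking pin has snapped in (value of joint lock_pin above 0.004 m and value of joint plunger above 0.01 m), for 0.2 s.
At the end, for the whole second after the job is handed in: Long bowl at rest mouth down on the seat (centred within 7 mm, rim within 4 mm of it, tilt under 0.06 rad), arm within 0.04 rad of its stop, locking pin in by 4 mm, plunger held down over 10 mm, foot pressing on the bowl with over 1 N, short bowl within 20 mm of its start (all of step 3 and horizontal distance between long_bowl and seat below 0.007 m and z of long_bowl in the frame of seat between -0.004 and 0.004 m and angle between long_bowl's own z axis and vertical below 0.06 rad and value of joint swing_arm below 0.04 rad and contact force between clamp_foot and long_bowl above 1 N and linear speed of long_bowl below 0.02 m/s and distance of short_bowl from where it was at the start of the episode below 0.02 m); the robot touches nothing.
It fails at once if the plunger is rammed against its stop (over 30 N on the catch) (contact force between catch_top and anything else above 30 N).
It fails at once if the short bowl is moved by more than 30 mm (distance of short_bowl from where it was at the start of the episode above 0.03 m).
It also fails if it takes over 64 s, if anything falls off the work surface, if the arm or the gripper's body presses on something with over 40 N, if the wrist force passes 120 N, or if a joint passes its speed limit or range.

### The arm

A 6-joint arm with a two-finger parallel gripper is mounted at the origin on the work surface; the furniture and walls round the work are solid. World frame = base frame: x ahead of the robot, y to its left, z up, the work surface at z = 0. Lengths are in m, angles in rad, forces in N, time in s.
With the tool pointing down it reaches from about 0.225 to 0.875 m from the base axis. Payload 3.4 kg.
Tool frame: the origin (TCP) lies between the finger pads; the fingertips stand 19 mm ahead of it and the grasp point (between the pads) is the TCP; z points along the fingers, y is the line along which they close (so a half turn about z gives the same grasp; the last joint's range is limited). The gripper opens to 85 mm and grips with 20 to 120 N. Pads are 22 mm wide; open, the fingers measure 114 mm over their backs; the gripper's body (76 mm by 85 mm) begins 54 mm behind the grasp point. The pads swing forward as they close: fully open they stand 13 mm farther back than shut.
Start: joints at [-0.121, 0.276, 1.505, -0, 1.361, -0.121], TCP at [0.575, -0, 0.25] pointing down, gripper open.
Joint ranges: [-2.89, 2.89], [-0.75, 2.08], [0.22, 2.7], [-1.18, 4.32], [0.11, 2.71], [-2.7, 2.7]. Speed limits (rad/s): [2.57, 2.57, 3.14, 3.14, 3.14, 3.14].

### API

Orientations are given as a unit quaternion [x, y, z, w].
In Python, from workcell import sense, capture, job_done gives the robot as it stands. The module is installed in compiled form; this text tells all that it offers.
- The arm moves only by the tool drive_tool, never from a script. Its argument "motion" is a list of rows, each a list of 3 entries, a list of its own where there are three numbers: the opening, from -1 (shut) to 1 (fully open), then the shift along the tool's x, y, z normalised to -1 to 1, where 1 is 60 mm, then the turn about the tool's z normalised to -1 to 1, where 1 is 0.15 rad. In form: [[hand, [x, y, z], yaw], ...]. A call has 1 to 12 rows; each row shifts and turns the commanded pose from where the row before left it, along the tool's axes as they then stand; what a row does not reach is not made up. A row lasts 1/8 s, in which the tool goes at most 62.5 mm and 10.7 degrees, less where a joint would pass 70% of its speed; a pose out of reach is approached as far as the arm can. A call with a number of a shift or a turn outside -1 to 1 is refused whole. A call with a gripper value outside its range is refused whole. The fingers move at their own pace and stop on an object; "grip_force" is the grip in N (left out, the last holds). Time passes only in rows, so rows that do not move let the fingers close. It gives the time, the measured TCP pose, the force, the opening and the grip force at its end, in the units of the state.
- sense(): the state, without advancing time (a new reading comes with each control period).
- capture(name): name is "scene" or "side" or "wrist"; returns a dict with "pixels" (480x640x3 uint8, blue, green, red), "fov_y" (degrees; the focal length in pixels is half the picture's height over the tangent of half this angle, whatever the lens; pixels are square), "cx", "cy" (the principal point, pixels), "k1" (the pictures are not rectified: a ray, as slopes to the right and down, at radius r is drawn at 1 + k1 r^2 times it, then the intrinsics apply), "rvec" (rotation vector, rad) and "tvec" (3), from world to camera coordinates, as OpenCV has them. Camera axes: x right, y down, z forward; pixel columns grow to the right and rows downward; lengths in m; the calibration is good to about 2 mm. A picture is of the moment at which its call begins. There is no depth.
- job_done(): hands the job in; it is judged then, once.
The state is a dict: "time_s": time; "qpos": joint angles; "joint_velocities": joint speeds; "joint_efforts": joint torques, N m; "eef_pos": TCP position; "tcp_rot": TCP orientation; "wrist_force": force on the tool from outside, world axes, zero at the start; "torque": the same for the moment, N m; "gripper_width": opening from 0.0 (shut) to 1.0 (fully open); "finger_force": force on a finger pad.
Only numpy, scipy, OpenCV 4.12 (cv2) and the standard library are available. Lean on these libraries where they do the work, as an engineer would, in place of code of your own. Each camera call takes 0.05 s, during which the arm holds its last target. There are 200 camera calls.

## Working session

There is one attempt and no reset: what is moved stays moved. The work goes in short steps, Python scripts to look and compute and a tool call to move; the robot and the scene stay as the last step left them, time stands still between calls to the robot, and variables do not carry over. Pictures are saved under pics/ and viewed, at most 10 in all, crops included, and the job is handed in when it is done.

Besides the shell and the picture viewer there is one more tool, called as name(argument=value, ...), one argument or row to a line, values as JSON. drive_tool: Moves the arm, as the interface text tells. Its arguments: {"type":"object","properties":{"motion":{"type":"array","items":{"type":"array"}},"grip_force":{"type":"number"}},"required":["motion"]}

```bash
mkdir -p pics; python3 - <<'E'
from workcell import sense,capture
import cv2,pickle
s=sense();print(s)
for n in("scene","side","wrist"):
    c=capture(n);cv2.imwrite(f"pics/{n}0.png",c["pixels"]);pickle.dump(c,open(f"{n}0.pkl","wb"))
    print(n,{k:v for k,v in c.items() if k!="pixels"})
E
```

```text
{'time_s': 0.0, 'qpos': array([-1.20988265e-01,  2.76604522e-01,  1.50613126e+00,  3.17998062e-05,
        1.36070963e+00, -1.20999280e-01]), 'joint_velocities': array([-0.00153831, -0.00042254,  0.00133712, -0.00110819,  0.00042171,
       -0.00171738]), 'joint_efforts': array([ 6.20495921e-04, -4.16768074e+01, -2.45808578e+01, -1.52056768e-04,
        1.11346930e-02,  1.69860516e-05]), 'eef_pos': array([5.74505880e-01, 7.22593290e-05, 2.49435001e-01]), 'tcp_rot': array([ 7.07104938e-01,  7.07108017e-01, -5.58956811e-04, -7.38910520e-04]), 'wrist_force': array([0.01181957, 0.37518685, 0.16506535]), 'torque': array([-0.04873693,  0.01429629,  0.00939962]), 'finger_force': 0.0, 'gripper_width': 0.9954168106221967}
scene {'fov_y': 46.1793564097841, 'cx': 315.08365739829844, 'cy': 232.42801110006724, 'k1': -0.0251563107470786, 'rvec': array([ 1.87783475, -1.07457468,  0.62548195]), 'tvec': array([-0.27238619,  0.41702306,  0.65152157])}
side {'fov_y': 48.37085102913822, 'cx': 322.0974709026454, 'cy': 249.8929133134596, 'k1': -0.16039838810422324, 'rvec': array([ 2.06258057, -0.27333967,  0.1951595 ]), 'tvec': array([-0.53253375,  0.24014359,  0.84005823])}
wrist {'fov_y': 59.92430633808964, 'cx': 318.33700848408944, 'cy': 238.32869349343127, 'k1': 0.011953124073167919, 'rvec': array([-2.84553125e+00, -9.02257848e-04,  1.21428721e-03]), 'tvec': array([-0.57449273, -0.03751524,  0.37942936])}
```

View pics/scene0.png

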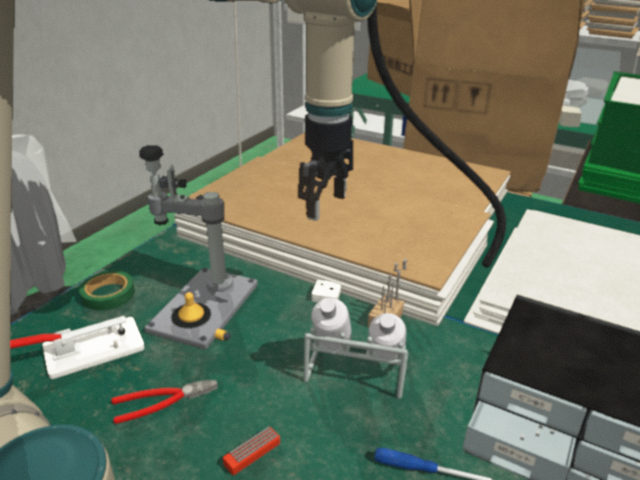

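View pics/side0.png

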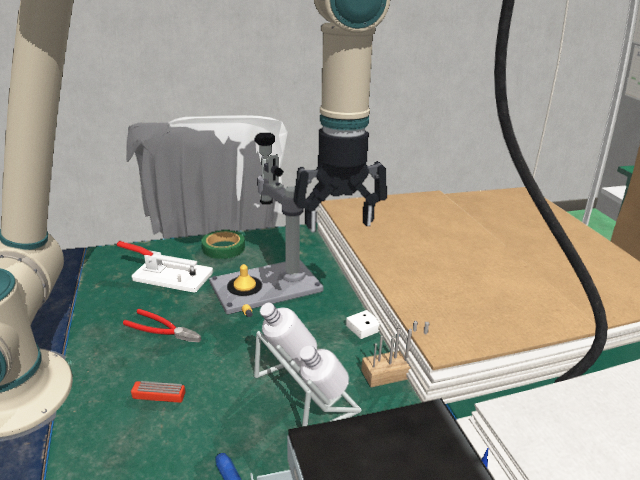

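The long bowl is probably the left one (scene view, boss ≈ (328,305)), in the rack with the short bowl at (387,325). The tester's nozzle is at ≈ (190,305), with the arm swung out and the knob at (151,153). In the side view the nozzle is at (244,280) and the knob at (265,140). Next I'll enlarge both.

```bash
python3 - <<'E'
import cv2,pickle,numpy as np
def crop(n,x0,y0,x1,y1,k,out):
    im=pickle.load(open(f"{n}0.pkl","rb"))["pixels"][y0:y1,x0:x1]
    im=cv2.resize(im,None,fx=k,fy=k,interpolation=cv2.INTER_CUBIC)
    for x in range((x0+19)//20*20,x1,20):
        cv2.line(im,((x-x0)*k,0),((x-x0)*k,6),(0,0,255),1);cv2.putText(im,str(x),((x-x0)*k,16),0,.35,(0,0,255),1)
    for y in range((y0+19)//20*20,y1,20):
        cv2.line(im,(0,(y-y0)*k),(6,(y-y0)*k),(0,0,255),1);cv2.putText(im,str(y),(8,(y-y0)*k+4),0,.35,(0,0,255),1)
    return im
a=crop("scene",290,285,420,405,4,0);b=crop("scene",140,260,264,350,2,0)
# page1: scene rack x4 (520x480) ; page2: side rack x4
c=crop("side",240,290,370,430,4,0)
cv2.imwrite("pics/c1.png",crop("scene",290,285,420,405,5,0))
cv2.imwrite("pics/c2.png",crop("side",240,290,370,430,4,0))
t1=crop("scene",140,140,265,350,3,0);t2=crop("side",205,125,330,325,3,0)
h=max(t1.shape[0],t2.shape[0])
cv2.imwrite("pics/c3.png",cv2.resize(np.hstack([cv2.copyMakeBorder(t,0,h-t.shape[0],0,0,0) for t in(t1,t2)]),None,fx=.95,fy=.95))
E
```

```text
(no output)
```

View pics/c1.png

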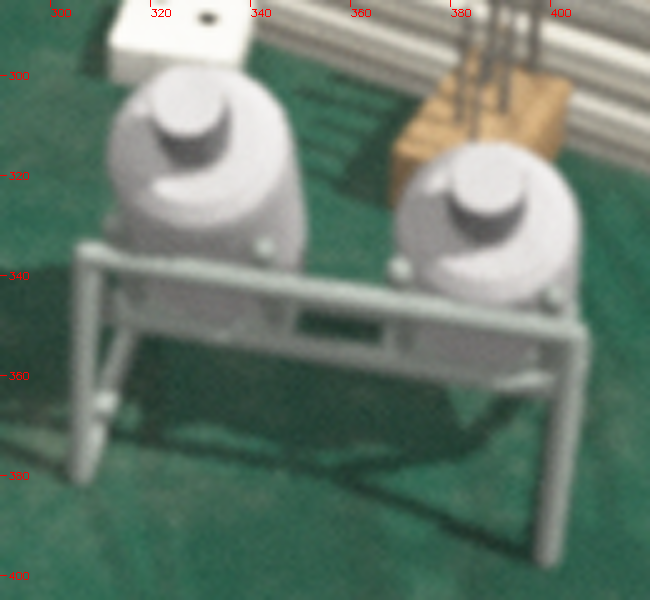

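View pics/c2.png

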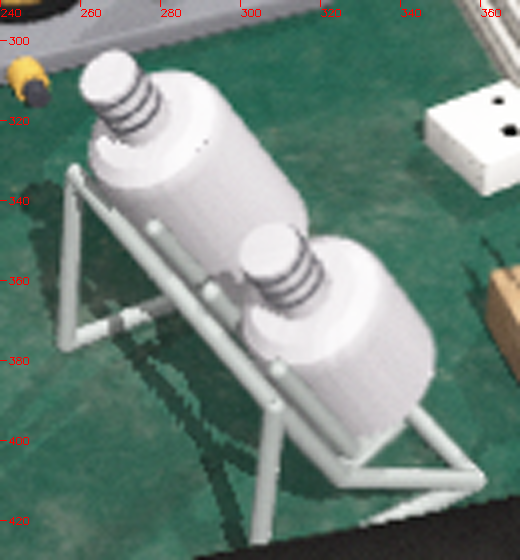

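View pics/c3.png

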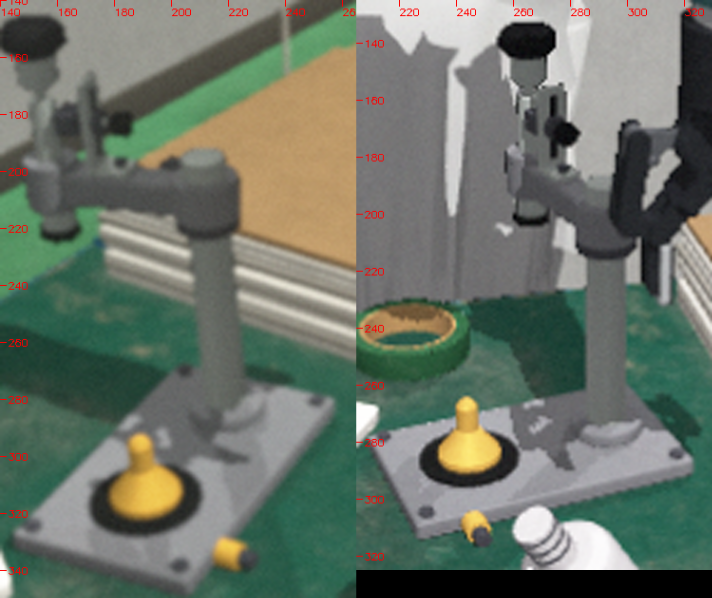

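Scene view: boss faces at (328.2,305.6) and (387.4,322.2), nozzle tip (189.1,293.7), seat ellipse centre (190.9,314.7), pillar cap (211.9,195.4), knob (151.6,151.5). Side view: bosses at (267.2,309.5) and (307.5,353), tip (243.9,265.4), seat (244.6,285.8), knob (265,136.5). The left bowl looks longer.

```bash
cat > h.py <<'E'
import numpy as np,cv2,pickle
from scipy.optimize import least_squares
from scipy.spatial.transform import Rotation as R
def proj(c,P):
    P=np.atleast_2d(np.array(P,float));f=240/np.tan(np.radians(c["fov_y"]/2))
    K=np.array([[f,0,c["cx"]],[0,f,c["cy"]],[0,0,1]])
    return cv2.projectPoints(P,c["rvec"],c["tvec"],K,np.array([c["k1"],0,0,0.]))[0][:,0]
def ld(n): return pickle.load(open(n+".pkl","rb"))
def tri(cs,uv):
    r=least_squares(lambda p:np.concatenate([proj(c,p)[0]-u for c,u in zip(cs,uv)]),[.5,0,.1]);return r.x,np.round(r.fun,1)
E
python3 - <<'E'
from h import *
np.set_printoptions(precision=4,suppress=True)
S,D=ld("scene0"),ld("side0")
L=[(328.2,305.6),(267.2,309.5)];Q=[(387.4,322.2),(307.5,353)]
for nm,uv in dict(L=L,R=Q,tip=[(189.1,293.7),(243.9,265.4)],seat=[(190.9,314.7),(244.6,285.8)],knob=[(151.6,151.5),(265,136.5)]).items(): print(nm,*tri([S,D],uv))
def bowls(p,lenL,lenR):
    y=p[0];x=np.array([np.cos(y),np.sin(y),0]);yy=np.array([-np.sin(y),np.cos(y),0])
    ax=-x*.5+np.array([0,0,np.cos(np.pi/6)])
    m=p[1:4];return m,m-.092*yy,ax,m+lenL*ax,m-.092*yy+lenR*ax
for l,r in((.122,.092),(.092,.122)):
  def f(p):
    _,_,_,a,b=bowls(p,l,r);return np.concatenate([proj(S,[a,b])-[L[0],Q[0]],proj(D,[a,b])-[L[1],Q[1]]]).ravel()
  for y0 in(0,):
    s=least_squares(f,[y0,.5,0,.02]);print("bowl",l,s.x,s.cost,s.fun);
    m,_,ax,a,_=bowls(s.x,l,r);print("axis",ax,"bossend",a)
# tester
corn=[(144.2,328.8),(206.7,344.2),(256.8,279.6),(203.2,267)]
cd=[(205+(418-356)/2.85,125+533/2.85),(205+(692-356)/2.85,125+462/2.85)]  # side: near-left, near-right
def T(p,P):
    c,s=np.cos(p[2]),np.sin(p[2]);P=np.atleast_2d(P);return P@np.array([[c,s,0],[-s,c,0],[0,0,1]])+[p[0],p[1],0]
def ft(p):
    x0=p[4];C=[[x0,.065,.015],[x0,-.065,.015],[x0+.215,-.065,.015],[x0+.215,.065,.015]]
    q=p[3];k=[.11-.11*np.cos(q),.11*np.sin(q),.305]
    common=[[0,0,.066],[0,0,.019],k]
    a=proj(S,T(p,common+[[.11,0,.22]]+C))-np.array([(189.1,293.7),(190.9,314.7),(151.6,151.5),(211.9,195.4)]+corn)
    b=proj(D,T(p,common+[C[1],C[2]]))-np.array([(243.9,265.4),(244.6,285.8),(265,136.5)]+cd)
    return np.concatenate([a,b]).ravel()
for y0 in(-.5,.5,2):
    s=least_squares(ft,[.5,.2,y0,1.2,-.05],loss="soft_l1");print("tester",s.x,s.cost);print(ft(s.x).reshape(-1,2).round(1).tolist())
    q=s.x[3];print("knob",T(s.x,[.11-.11*np.cos(q),.11*np.sin(q),.305]))
E
```

```text
L [ 0.4401 -0.0808  0.1572] [-0.1 -0.6 -0.2  0.6]
R [ 0.4818 -0.1635  0.1303] [-0.2 -0.9 -0.3  0.9]
tip [0.4453 0.216  0.0638] [-0.1 -0.3 -0.1  0.4]
seat [0.4448 0.2181 0.0131] [-0.  -0.1 -0.   0.1]
knob [0.5178 0.3376 0.2965] [-0.  -0.7 -0.2  0.8]
bowl 0.122 [ 0.2978  0.4986 -0.0625  0.0511] 1.3007003013296303 [-0.3385 -0.5301 -0.014  -1.0123 -0.0813  0.6428 -0.3416  0.8027]
axis [-0.478  -0.1467  0.866 ] bossend [ 0.4403 -0.0804  0.1567]
bowl 0.092 [ 0.3394  0.496  -0.0608  0.0505] 254.87631625973742 [  0.8084   7.8687   0.2401  -8.7721   7.7234  11.9769  -8.1092 -10.0657]
axis [-0.4715 -0.1665  0.866 ] bossend [ 0.4527 -0.0761  0.1302]
tester [ 0.4426  0.2109  0.1805  1.4359 -0.0625] 12.457730981148528
[[0.9, 0.3], [1.8, -0.7], [-0.2, -4.6], [0.0, -0.9], [0.4, -0.9], [0.2, 0.4], [1.2, -0.3], [-0.2, 0.1], [-1.1, 0.8], [-0.7, -0.4], [-0.6, -2.8], [-1.9, -1.7], [-0.3, -0.7]]
knob [[0.5167 0.3352 0.305 ]]
tester [ 0.4426  0.2109  0.1805  1.4359 -0.0625] 12.457730981149162
[[0.9, 0.3], [1.8, -0.7], [-0.2, -4.6], [0.0, -0.9], [0.4, -0.9], [0.2, 0.4], [1.2, -0.3], [-0.2, 0.1], [-1.1, 0.8], [-0.7, -0.4], [-0.6, -2.8], [-1.9, -1.7], [-0.3, -0.7]]
knob [[0.5167 0.3352 0.305 ]]
tester [ 0.4426  0.2109  0.1805  1.4359 -0.0625] 12.457730981184321
[[0.9, 0.3], [1.8, -0.7], [-0.2, -4.6], [0.0, -0.9], [0.4, -0.9], [0.2, 0.4], [1.2, -0.3], [-0.2, 0.1], [-1.1, 0.8], [-0.7, -0.4], [-0.6, -2.8], [-1.9, -1.7], [-0.3, -0.7]]
knob [[0.5167 0.3352 0.305 ]]
```

drive_tool(
  motion=[
    [0.2,[-0.33,-0.54,0],0],
    [0.2,[-0.33,-0.54,0],0],
    [0.2,[-0.33,-0.54,0],0],
    [0.2,[-0.33,-0.54,0],0],
    [0.2,[0,0,0],1],
    [0.2,[0,0,0],1],
    [0.2,[0,0,0],1],
    [0.2,[0,0,0],1],
    [0.2,[0,0,0],1],
    [0.2,[0,0,0],1],
    [0.2,[0,0,0],1],
    [0.2,[0,0,0],1],
  ],
  grip_force=30,
)

```text
time_s: 1.65
eef_pos: [0.4452, -0.0791, 0.2501]
tcp_rot: [0.983, 0.182, -0.0, -0.0]
wrist_force: [-0.2, -1.2, 0.4]
gripper_width: 0.603
finger_force: 0.0
```

drive_tool(
  motion=[
    [0.2,[0,0,0],0.49],
    [0.2,[0,0,0],0],
  ],
)

```text
time_s: 1.9
eef_pos: [0.4452, -0.0791, 0.2501]
tcp_rot: [0.989, 0.149, -0.0, -0.0]
wrist_force: [0.1, 0.0, 0.9]
gripper_width: 0.6
finger_force: 0.0
```

```bash
python3 - <<'E'
from workcell import sense,capture
from h import *
s=sense();print(s["eef_pos"],R.from_quat(s["tcp_rot"]).as_matrix().round(3).tolist(),s["qpos"].round(2),s["gripper_width"])
c=capture("wrist");cv2.imwrite("pics/w1.png",c["pixels"]);pickle.dump(c,open("w1.pkl","wb"))
print(proj(c,[[.4403,-.0804,.1567]]))
E
```

```text
[ 0.44522752 -0.07913399  0.25010798] [[0.956, 0.294, -0.0], [0.294, -0.956, 0.0], [-0.0, -0.0, -1.0]] [-0.33  0.09  1.75  0.    1.31  0.94] 0.6000851381012965
[[318.85697803 261.74819804]]
```

View pics/w1.png

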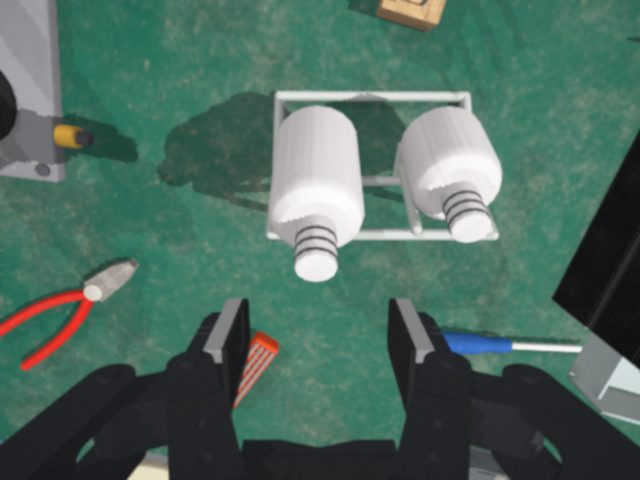

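The wrist view shows the long bowl's boss face at (316.5,265), the short bowl's at (472,227), and the long bowl's axis lined up with the tool's x.

```bash
python3 - <<'E'
from h import *
cs=[ld("scene0"),ld("side0"),ld("w1")]
p,r=tri(cs,[(328.2,305.6),(267.2,309.5),(316.5,265)]);print(p,r)
q,r=tri(cs,[(387.4,322.2),(307.5,353),(472,227)]);print(q,r)
ax=np.array([-.5*.956,-.5*.294,.866])
d=p-.030*ax-q;print("yaw from bowls",np.arctan2(d[0],-d[1]) ,d,np.linalg.norm(d)) 
g=p-.008*ax;e=np.array([.4452,-.0791,.2501]);M=np.array([[.956,.294,0],[.294,-.956,0],[0,0,-1]])
print("grasp",g,"tool shift mm",M.T@(g-e)*1e3)
E
```

```text
[ 0.43872956 -0.0798631   0.15765354] [-1.1 -0.6 -1.2  0.1  0.6 -0.4]
[ 0.48017584 -0.16463047  0.13183877] [ 0.1 -0.9 -1.2  0.7  0.1 -0.3]
yaw from bowls -2.846507528366815 [-0.02710628  0.08917736 -0.00016523] 0.09320611627592508
grasp [ 0.44255356 -0.0786871   0.15072554] tool shift mm [-2.40860903 -1.17278559 99.37446217]
```

drive_tool(
  motion=[
    [0.2,[-0.04,-0.02,0.5],0],
    [0.2,[0,0,0.5],0],
    [0.2,[0,0,0.35],0],
    [0.2,[0,0,0.29],0],
    [0.2,[0,0,0],0],
  ],
)

```text
time_s: 2.58
eef_pos: [0.4418, -0.0784, 0.1508]
tcp_rot: [0.989, 0.149, -0.001, -0.001]
wrist_force: [0.7, 1.2, 0.2]
gripper_width: 0.599
finger_force: 0.0
```

drive_tool(
  motion=[
    [-1,[0,0,0],0],
    [-1,[0,0,0],0],
    [-1,[0,0,0],0],
    [-1,[0,0,0],0],
    [-1,[0,0,0],0],
    [-1,[0,0,0],0],
  ],
  grip_force=30,
)

```text
time_s: 3.32
eef_pos: [0.4434, -0.0789, 0.1527]
tcp_rot: [0.989, 0.148, 0.001, 0.0]
wrist_force: [-0.3, 1.1, 5.3]
gripper_width: 0.271
finger_force: 30.1
```

drive_tool(
  motion=[
    [-1,[-0.1,0,-0.17],0],
    [-1,[-0.2,0,-0.346],0],
    [-1,[-0.25,0,-0.433],0],
    [-1,[-0.25,0,-0.433],0],
    [-1,[-0.25,0,-0.433],0],
    [-1,[-0.25,0,-0.433],0],
    [-1,[0,0,0],0],
  ],
  grip_force=40,
)

```text
time_s: 4.2
eef_pos: [0.3677, -0.1021, 0.2882]
tcp_rot: [0.989, 0.148, 0.001, 0.001]
wrist_force: [0.1, -0.7, -1.9]
gripper_width: 0.269
finger_force: 39.7
```

```bash
python3 - <<'E'
from workcell import sense,capture
from h import *
s=sense();print(s["eef_pos"],s["gripper_width"],s["wrist_force"],s["qpos"].round(2))
im=[]
for n in("scene","side","wrist"):
    c=capture(n);pickle.dump(c,open(n+"2.pkl","wb"));im.append(c["pixels"])
a=im[1][130:430,120:520];cv2.imwrite("pics/l2.png",np.vstack([np.hstack([im[0][150:450,130:530],a]),np.hstack([cv2.resize(im[2],(400,300)),np.zeros((300,400,3),np.uint8)])]))
E
```

```text
[ 0.36774038 -0.10211551  0.28817737] 0.26855297857038946 [ 0.14129954 -0.66102346 -1.94619118] [-0.45 -0.05  1.79 -0.    1.39  0.82]
```

View pics/l2.png

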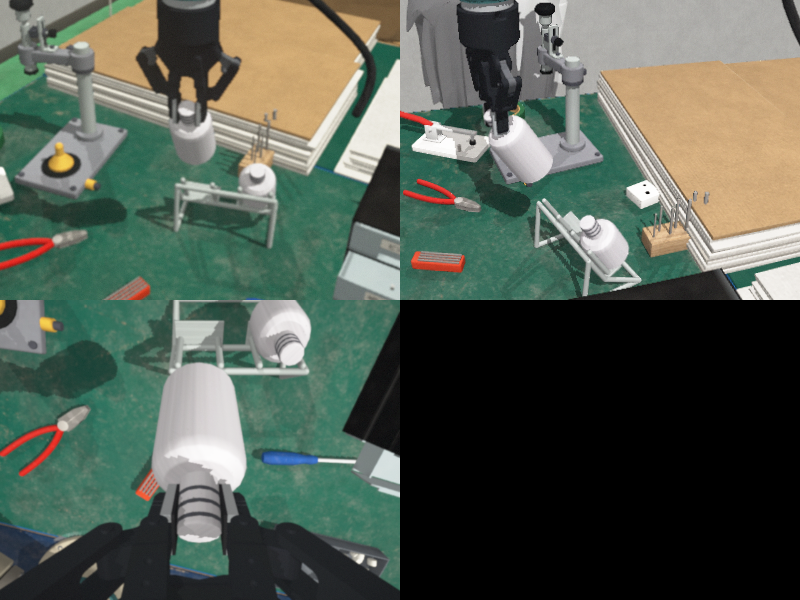

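The bowl is out of the rack, still about 30° tilted in the grip, and the short bowl hasn't moved. The tool can't tilt, so I'll right the bowl against the nozzle. First I want a wrist view of the seat from beside it.

drive_tool(
  motion=[
    [-1,[0.268,-0.622,0],0],
    [-1,[0.268,-0.622,0],0],
    [-1,[0.268,-0.622,0],0],
    [-1,[0.268,-0.622,0],0],
    [-1,[0.268,-0.622,0],0],
    [-1,[0,0,0],0],
  ],
)

```text
time_s: 5.1
eef_pos: [0.39, 0.1029, 0.2852]
tcp_rot: [0.989, 0.151, -0.002, -0.001]
wrist_force: [0.6, -0.5, -2.1]
gripper_width: 0.266
finger_force: 40.0
```

```bash
python3 - <<'E'
from workcell import sense,capture
from h import *
s=sense();print(s["eef_pos"],s["gripper_width"],s["tcp_rot"])
c=capture("wrist");pickle.dump(c,open("w3.pkl","wb"));cv2.imwrite("pics/w3.png",c["pixels"])
print(proj(c,[[.4426,.2109,.019],[.4426,.2109,.066],[.551,.231,.22],[.5167,.3352,.305]]))
E
```

```text
[0.38998611 0.1028844  0.28517035] 0.2659069257566695 [ 9.88590915e-01  1.50615978e-01 -1.54606224e-03 -6.62487876e-04]
[[  220.95759499   101.29275276]
 [  207.40702599   100.05800871]
 [  104.67151779  -246.90498658]
 [-1019.63702371  -787.90247822]]
```

View pics/w3.png

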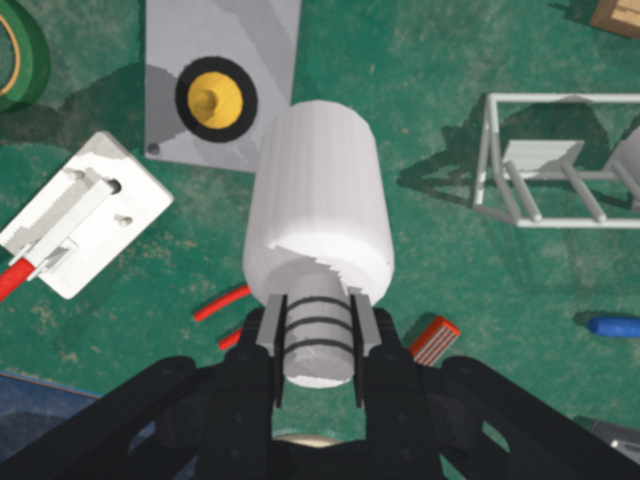

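The wrist view shows the seat disc centred at ≈ (216,99.5) and the nozzle tip at ≈ (205,100).

```bash
python3 - <<'E'
from h import *
cs=[ld("scene0"),ld("side0"),ld("w3")]
im=cs[2]["pixels"][30:170,150:290].astype(int)
m=(im.max(2)<45)|((im[...,0]<110)&(im[...,2]>im[...,0]+60))   # black ring + brass
n,l,st,ce=cv2.connectedComponentsWithStats(m.astype(np.uint8));k=1+st[1:,4].argmax()
cn=cv2.findContours((l==k).astype(np.uint8),0,2)[0][0];print("ellipse",cv2.fitEllipse(cn),"->+150,+30",st[k])
def fit(sel):
    o=[((190.9,314.7),(189.1,293.7)),((244.6,285.8),(243.9,265.4)),((216,99.5),(205,100))]
    f=lambda p:np.concatenate([proj(cs[i],[[*p,.019],[*p,.066]])-np.array(o[i]) for i in sel]).ravel()
    s=least_squares(f,[.44,.21]);return s.x,s.fun.round(1)
for sel in((0,),(1,),(2,),(0,1,2)):print(sel,*fit(sel))
E
```

```text
ellipse ((65.31404113769531, 69.30577087402344), (76.61257934570312, 83.33698272705078), 150.8393096923828) ->+150,+30 [  26   28   80   83 4803]
(0,) [0.44085268 0.21268418] [ 0.4 -0.5 -0.4  0.5]
(1,) [0.44451678 0.21126897] [ 0.2 -0.6 -0.2  0.6]
(2,) [0.44236736 0.21388803] [ 1.6  1.  -1.4 -0.9]
(0, 1, 2) [0.4425474  0.21371927] [ 0.6 -1.1 -0.2 -0.2 -0.9 -1.1 -1.3  0.1  1.8  0.8 -1.2 -1. ]
```

drive_tool(
  motion=[
    [-1,[0.15,-0.503,0],0],
    [-1,[0.15,-0.503,0],0],
    [-1,[0.15,-0.503,0],0],
    [-1,[0,0,0.4],0],
    [-1,[0,0,0.4],0],
    [-1,[0,0,0.4],0],
    [-1,[0,0,0],0],
  ],
)

```text
time_s: 6.02
eef_pos: [0.3882, 0.1933, 0.2126]
tcp_rot: [0.989, 0.148, -0.003, 0.001]
wrist_force: [-0.6, 0.0, -1.6]
gripper_width: 0.268
finger_force: 40.1
```

```bash
cat > m.py <<'E'
import sys
from workcell import sense
from h import *
s=sense();M=R.from_quat(s["tcp_rot"]).as_matrix();t=np.array(eval(sys.argv[1]))
print(s["time_s"],s["eef_pos"].round(4),"shift mm",(M.T@(t-s["eef_pos"])*1e3).round(1),"F",s["wrist_force"].round(1),"q",s["qpos"].round(2),"u",M[:,0].round(3))
E
python3 m.py "[.389,.197,.150]"; python3 - <<'E'
from workcell import capture
from h import *
a,b=capture("scene")["pixels"],capture("side")["pixels"]
cv2.imwrite("pics/p4.png",cv2.resize(np.hstack([a[130:370,110:310],b[110:350,180:380]]),None,fx=2,fy=2,interpolation=2))
E
```

```text
6.025 [0.3882 0.1933 0.2126] shift mm [ 2.2 -3.3 62.6] F [-0.6  0.  -1.6] q [ 0.3   0.09  1.84 -0.    1.21  1.58] u [ 0.956  0.292 -0.006]
```

View pics/p4.png

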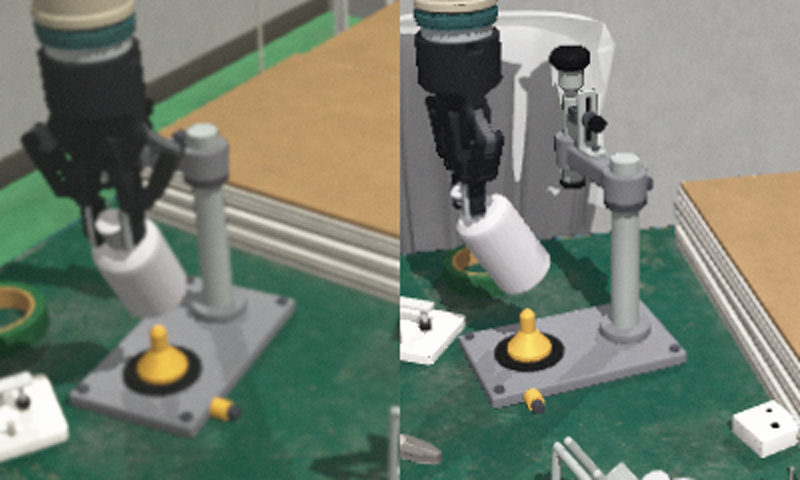

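The bowl hangs tilted right above the nozzle, with its mouth over the tip. I'll lower it over the nozzle, then slide it in +u to right it.

drive_tool(
  motion=[
    [-1,[0.037,-0.055,0.3],0],
    [-1,[0,0,0.25],0],
    [-1,[0,0,0.25],0],
    [-1,[0,0,0.2],0],
    [-1,[0,0,0],0],
  ],
)

```text
time_s: 6.75
eef_pos: [0.3908, 0.1984, 0.1546]
tcp_rot: [0.989, 0.148, -0.0, 0.0]
wrist_force: [-0.4, -0.4, -1.3]
gripper_width: 0.27
finger_force: 40.2
```

```bash
python3 m.py "[.4425,.2137,.16]"
```

```text
6.75 [0.3908 0.1984 0.1546] shift mm [53.9  0.5 -5.4] F [-0.4 -0.4 -1.3] q [ 0.31  0.15  1.93 -0.    1.06  1.58] u [ 0.956  0.293 -0.001]
```

drive_tool(
  motion=[
    [-1,[0.25,0,0],0],
    [-1,[0.2,0,0],0],
    [-1,[0.15,0,0],0],
    [-1,[0.15,0,0],0],
    [-1,[0.15,0,0],0],
  ],
  grip_force=25,
)

```text
time_s: 7.38
eef_pos: [0.4427, 0.2145, 0.1545]
tcp_rot: [0.989, 0.148, -0.0, 0.0]
wrist_force: [-2.8, -1.8, -2.6]
gripper_width: 0.269
finger_force: 40.6
```

drive_tool(
  motion=[
    [-1,[0.1,0,0],0],
    [-1,[0.1,0,0],0],
    [-1,[0,0,0],0],
  ],
)

```text
time_s: 7.75
eef_pos: [0.454, 0.218, 0.1544]
tcp_rot: [0.989, 0.148, -0.0, 0.0]
wrist_force: [-3.5, -0.8, -4.1]
gripper_width: 0.267
finger_force: 40.5
```

drive_tool(
  motion=[
    [-1,[0.06,0,0],0],
    [-1,[0.05,0,0],0],
    [-1,[0,0,0],0],
    [-1,[-0.1,0,0],0],
    [-1,[-0.1,0,0],0],
    [-1,[-0.1,0,0],0],
    [-1,[0,0,0],0],
  ],
)

```text
time_s: 8.62
eef_pos: [0.4429, 0.2146, 0.1552]
tcp_rot: [0.989, 0.148, 0.001, -0.0]
wrist_force: [0.5, -0.1, -1.6]
gripper_width: 0.268
finger_force: 40.7
```

```bash
python3 m.py "[.4425,.2137,.16]"; python3 - <<'E'
from workcell import capture
from h import *
im=[]
for n in("scene","side"):
    c=capture(n);pickle.dump(c,open(n+"5.pkl","wb"))
    p=proj(c,[[.4425,.2137,z] for z in(.05,.13,.155)]).round();print(p.tolist())
    g=c["pixels"]
    a=p[0];b=p[1]
    for t in (.2,.4,.6):
        x,y=(a+(b-a)*t).astype(int);row=cv2.GaussianBlur(g,(3,3),0)[y,x-45:x+46].astype(int)
        br=row.min(1);print(n,y,x,"bright run",[int(i)+x-45 for i in np.flatnonzero(np.diff((br>105).astype(int)))])
E
```

```text
8.625 [0.4429 0.2146 0.1552] shift mm [-0.6  0.7 -4.8] F [ 0.5 -0.1 -1.6] q [ 0.31  0.23  1.83 -0.    1.09  1.58] u [0.956 0.293 0.001]
[[190.0, 300.0], [185.0, 265.0], [183.0, 253.0]]
scene 293 189 bright run [np.int64(172)]
scene 286 188 bright run [np.int64(171), np.int64(205), np.int64(208)]
scene 279 187 bright run [np.int64(169), np.int64(205), np.int64(206), np.int64(207), np.int64(213)]
[[243.0, 272.0], [241.0, 238.0], [240.0, 227.0]]
side 265 242 bright run [np.int64(207), np.int64(229), np.int64(258), np.int64(265), np.int64(280), np.int64(284)]
side 258 242 bright run [np.int64(228), np.int64(258), np.int64(285)]
side 251 241 bright run [np.int64(227), np.int64(257), np.int64(285)]
```

drive_tool(
  motion=[
    [-1,[-0.01,0.012,0.12],0],
    [-1,[0,0,0.12],0],
    [-1,[0,0,0.08],0],
    [-1,[0,0,0],0],
  ],
  grip_force=25,
)

```text
time_s: 9.22
eef_pos: [0.442, 0.2136, 0.1348]
tcp_rot: [0.989, 0.148, -0.001, 0.0]
wrist_force: [-1.6, 0.5, -2.0]
gripper_width: 0.261
finger_force: 40.8
```

drive_tool(
  motion=[
    [-1,[0,0,0.05],0],
    [-1,[0,0,0.05],0],
    [-1,[0,0,0],0],
  ],
)

```text
time_s: 9.6
eef_pos: [0.4439, 0.2144, 0.1308]
tcp_rot: [0.989, 0.148, 0.002, -0.0]
wrist_force: [-1.2, 1.5, 5.0]
gripper_width: 0.272
finger_force: 41.7
```

drive_tool(
  motion=[
    [-1,[0,0,0.04],0],
    [-1,[0,0,0.04],0],
    [-1,[0,0,0],0],
  ],
)

```text
time_s: 9.98
eef_pos: [0.447, 0.2155, 0.1295]
tcp_rot: [0.989, 0.148, 0.006, -0.001]
wrist_force: [-0.7, 1.0, 22.4]
gripper_width: 0.266
finger_force: 44.1
```

```bash
python3 m.py "[.4425,.2137,.13]"; python3 - <<'E'
from workcell import capture
from h import *
ims=[]
for n in("scene","side","wrist"):
    c=capture(n);pickle.dump(c,open(n+"6.pkl","wb"));ims.append(c)
    print(n,proj(c,[[.4425,.2137,z] for z in(.019,.109,.141)]).round(1).tolist())
f=lambda g:cv2.resize(g,(400,400),interpolation=2)
top=np.hstack([f(ims[0]["pixels"][230:350,130:250]),f(ims[1]["pixels"][200:320,185:305])])
cv2.imwrite("pics/p6.png",top)
E
```

```text
9.975 [0.447  0.2155 0.1295] shift mm [-4.9  0.4 -0.6] F [-0.7  1.  22.4] q [0.31 0.26 1.86 0.   1.01 1.58] u [0.956 0.293 0.012]
scene [[191.5, 313.6], [186.3, 274.4], [184.4, 259.6]]
side [[243.7, 284.7], [241.5, 247.2], [240.8, 233.2]]
wrist [[320.1, 253.6], [320.9, 326.9], [321.5, 376.5]]
```

View pics/p6.png

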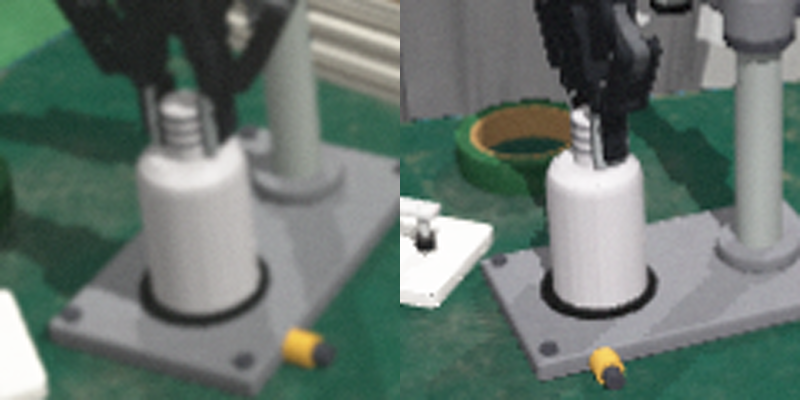

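The bowl stands upright and flat inside the black seat ring. I'll release it and back off.

drive_tool(
  motion=[
    [-1,[-0.02,0,-0.06],0],
    [-1,[0,0,-0.01],0],
    [-0.4,[0,0,0],0],
    [-0.1,[0,0,0],0],
    [0,[0,0,0],0],
    [0,[0,0,0],0],
  ],
  grip_force=25,
)

```text
time_s: 10.88
eef_pos: [0.4413, 0.2132, 0.1286]
tcp_rot: [0.989, 0.148, -0.0, 0.0]
wrist_force: [-0.1, 0.0, -0.2]
gripper_width: 0.499
finger_force: 0.0
```

drive_tool(
  motion=[
    [0.2,[0,0,-0.2],0],
    [0.2,[0,0,-0.5],0],
    [0.2,[0,0,-0.8],0],
    [0.2,[0,0,-0.9],0],
    [0.2,[0,0,-0.9],0],
    [0.2,[0,0,0],0],
  ],
)

```text
time_s: 11.62
eef_pos: [0.4437, 0.2141, 0.3327]
tcp_rot: [0.989, 0.148, 0.006, -0.001]
wrist_force: [0.0, 0.8, -0.5]
gripper_width: 0.6
finger_force: 0.0
```

```bash
python3 m.py "[.37,.17,.37]"; python3 - <<'E'
from workcell import capture
from h import *
for n in("scene","side"):
    c=capture(n);pickle.dump(c,open(n+"7.pkl","wb"))
    g=cv2.GaussianBlur(c["pixels"],(3,3),0).astype(int)
    P=proj(c,[[.4425,.2137,z] for z in(.04,.06,.08,.095,.130)])
    W=proj(c,[[.4425+.03*np.cos(a),.2137+.03*np.sin(a),.06] for a in np.linspace(0,6.28,60)])[:,0]
    print(n,"expected halfwidth",(W.min()-P[1,0]).round(1),(W.max()-P[1,0]).round(1))
    for x,y in P:
        xi,yi=int(round(x)),int(round(y));r=g[yi,xi-25:xi+26].sum(1);d=np.diff(r)
        print(x.round(1),yi,"edges",xi-25+d[:25].argmax()+.5,xi-25+25+d[25:].argmin()+.5)
# knob: dark blob
    if n: 
        k=proj(c,[[.5167,.3352,.294]])[0];x,y=k.round().astype(int)
        m=(c["pixels"][y-25:y+25,x-25:x+25].max(2)<50).astype(np.uint8);N,l,st,ce=cv2.connectedComponentsWithStats(m)
        print("knob pred",k,[(s[:5]+[x-25,y-25,0,0,0]).tolist() for s in st[1:] if s[4]>60])
E
```

```text
11.625 [0.4437 0.2141 0.3327] shift mm [-82.9  20.6 -38.3] F [ 0.   0.8 -0.5] q [ 0.31  0.11  1.52 -0.    1.5   1.58] u [0.956 0.293 0.011]
scene expected halfwidth -16.5 16.3
190.3 305 edges 165.5 205.5
189.2 296 edges 171.5 204.5
188.0 287 edges 170.5 204.5
187.1 281 edges 170.5 203.5
185.0 265 edges 178.5 191.5
knob pred [152.2539746  152.53669248] [[130, 128, 32, 40, 622]]
side expected halfwidth -14.5 14.5
243.2 276 edges 229.5 256.5
242.7 268 edges 228.5 256.5
242.2 260 edges 228.5 257.5
241.9 253 edges 227.5 256.5
241.0 238 edges 229.5 247.5
knob pred [264.52773833 138.75580639] [[240, 114, 18, 39, 450], [255, 133, 20, 14, 217]]
```

```bash
python3 - <<'E'
from h import *
S,D=ld("scene0"),ld("side0");o=[]
for c,p in((S,(152,153)),(D,(265,140))):
    x,y=p;m=(c["pixels"][y-22:y+22,x-22:x+22].max(2)<50).astype(np.uint8);N,l,st,ce=cv2.connectedComponentsWithStats(m)
    k=1+st[1:,4].argmax();b=st[k];print(b+[x-22,y-22,0,0,0]);o.append((x-22+b[0]+(b[2]-1)/2,y-22+b[1]+(b[3]-1)/2))
print(o);k,r=tri([S,D],o);print("knob ctr",k,r)
s=least_squares(lambda p:np.concatenate([proj(c,[*p,.294])[0]-u for c,u in zip((S,D),o)]),[.5,.33]);print(s.x,s.fun)
k=s.x;seat=np.array([.4425,.2137])
for yaw in(.14,.16,.18,.20,.22):
    P=seat+.11*np.array([np.cos(yaw),np.sin(yaw)]);print(yaw,P,"r",np.linalg.norm(k-P),"q",np.pi-((np.arctan2(*(k-P)[::-1])-yaw)%6.283),proj(S,[*P,.22]),proj(D,[*P,.02]))
E
```

```text
[140 147  22  14 227]
[255 133  20  14 217]
[(np.float64(150.5), np.float64(153.5)), (np.float64(264.5), np.float64(139.5))]
knob ctr [0.51766438 0.34120967 0.29049733] [-0. -0. -0.  0.]
[0.51490928 0.33615642] [ 0.67366595 -0.74644536 -0.89664686 -0.81980442]
0.14 [0.55142376 0.22904974] r 0.11315983695292185 q 1.3822361123692724 [[212.80070516 194.5526507 ]] [[292.32747327 274.31805418]]
0.16 [0.551095 0.231225] r 0.11099553984835862 q 1.398715767346095 [[211.77721008 194.35348415]] [[291.95305427 273.82861609]]
0.18 [0.55072281 0.23339325] r 0.10882498901447737 q 1.4154535315695587 [[210.74317607 194.16431201]] [[291.56108739 273.34469471]]
0.2 [0.55030732 0.23555363] r 0.1066486973611059 q 1.432465921467732 [[209.69893317 193.9851718 ]] [[291.15179151 272.86643869]]
0.22 [0.54984872 0.23770526] r 0.10446720383866488 q 1.4497708339979056 [[208.6448121  193.81609884]] [[290.72538931 272.39399346]]
```

drive_tool(
  motion=[
    [1,[0,0,-0.8],0],
    [1,[0.432,-0.4,0],0],
    [1,[0.432,-0.4,0],0],
    [1,[0.432,-0.4,0],0],
    [1,[0.432,-0.4,0],0],
    [1,[0,0,0],-1],
    [1,[0,0,0],-1],
    [1,[0,0,0],-1],
    [1,[0,0,0],-1],
    [1,[0,0,0],-1],
    [1,[0,0,0],-1],
    [1,[0,0,0],-1],
  ],
)

```text
time_s: 13.22
eef_pos: [0.5119, 0.3352, 0.3728]
tcp_rot: [0.78, 0.626, -0.002, -0.0]
wrist_force: [0.0, -0.6, 0.4]
gripper_width: 0.998
finger_force: 0.0
```

drive_tool(
  motion=[
    [1,[0,0,0],-1],
    [1,[0,0,0],-1],
    [1,[0,0,0],-1],
    [1,[0,0,0],-0.5],
    [1,[0,0,0],0],
  ],
)

```text
time_s: 13.85
eef_pos: [0.512, 0.3353, 0.3731]
tcp_rot: [0.593, 0.805, -0.002, -0.001]
wrist_force: [0.1, -0.6, -0.3]
gripper_width: 1.001
finger_force: 0.0
```

```bash
python3 m.py "[.515,.336,.300]"; python3 - <<'E'
from workcell import capture
from h import *
c=capture("wrist");pickle.dump(c,open("w8.pkl","wb"));g=c["pixels"]
print("pred",proj(c,[[.515,.336,.305],[.515,.336,.283],[.4425,.2137,.141],[.551,.232,.22]]).round(1).tolist())
m=(g.max(2)<50).astype(np.uint8);N,l,st,ce=cv2.connectedComponentsWithStats(m)
print([(st[i].tolist(),ce[i].round(1).tolist()) for i in range(1,N) if st[i,4]>300])
print(c["tvec"], (-R.from_rotvec(c["rvec"]).as_matrix().T@c["tvec"]).round(3))
E
```

```text
13.85 [0.512  0.3353 0.3731] shift mm [-0.2  3.3 73.1] F [ 0.1 -0.6 -0.3] q [ 0.47  0.3   1.18 -0.    1.67  0.17] u [-0.296  0.955 -0.001]
pred [[324.2, 270.4], [323.8, 255.6], [209.3, 301.1], [327.1, 363.9]]
[([285, 217, 83, 82, 5179], [326.3, 257.3]), ([208, 228, 56, 45, 331], [241.5, 238.9]), ([315, 303, 24, 15, 323], [326.2, 309.5]), ([0, 312, 640, 168, 42526], [310.9, 426.8])]
[-0.58770162  0.08684211  0.5480345 ] [0.49  0.407 0.497]
```

```bash
python3 - <<'E'
from h import *
c=ld("w8");a=np.linspace(0,6.283,72)
C=np.array([[.022*np.cos(t),.022*np.sin(t),z] for t in a for z in(.283,.305)])
def bb(p,dz=0):
    q=proj(c,C+[p[0],p[1],dz]);return np.r_[q.min(0),q.max(0)]
o=np.array([285,217,368,299])
print(bb([.515,.336]))
s=least_squares(lambda p:bb(p)-o,[.515,.336],diff_step=1e-3);print(s.x,s.fun)
s=least_squares(lambda p:bb(p,p[2])-o,[.515,.336,0],diff_step=1e-3);print(s.x,s.fun)
# is bottom visible? top-only
C=np.array([[.022*np.cos(t),.022*np.sin(t),.305] for t in a]);s=least_squares(lambda p:bb(p)-o,[.515,.336],diff_step=1e-3);print(s.x,s.fun)
print(proj(c,[*s.x,.305]))
E
```

```text
[279.62910613 216.31708533 368.79065116 310.76319127]
[0.51518862 0.33912986] [-3.27909603 -6.09389047  3.26270333  6.52427565]
[ 0.51801454  0.33144539 -0.02303129] [ 1.50677802 -1.50832272 -1.50310906  1.45723315]
[0.51435208 0.34177298] [-3.45514974 -1.13367042  3.44203623  1.53109967]
[[326.45806256 259.5353946 ]]
```

drive_tool(
  motion=[
    [1,[0.03,0.05,0.4],0],
    [1,[0,0,0.4],0],
    [1,[0,0,0.25],0],
    [1,[0,0,0.17],0],
    [-1,[0,0,0],0],
    [-1,[0,0,0],0],
    [-1,[0,0,0],0],
    [-1,[0,0,0],0],
    [-1,[0,0,0],0],
  ],
  grip_force=20,
)

```text
time_s: 15.02
eef_pos: [0.5152, 0.3384, 0.3027]
tcp_rot: [0.593, 0.805, 0.001, 0.0]
wrist_force: [0.4, 1.2, 2.8]
gripper_width: 0.503
finger_force: 23.8
```

```bash
python3 m.py "[.515,.338,.300]"
```

```text
15.025 [0.5152 0.3384 0.3027] shift mm [-0.3 -0.3  2.7] F [0.4 1.2 2.8] q [0.47 0.32 1.32 0.   1.5  0.17] u [-0.297  0.955  0.   ]
```

drive_tool(
  motion=[
    [-1,[-0.02,-0.12,0],-0.43],
    [-1,[-0.022,-0.238,0],-0.867],
    [-1,[-0.022,-0.238,0],-0.867],
    [-1,[-0.022,-0.238,0],-0.867],
    [-1,[-0.022,-0.238,0],-0.867],
    [-1,[0,0,0],0],
  ],
)

```text
time_s: 15.78
eef_pos: [0.4628, 0.3012, 0.3025]
tcp_rot: [0.336, 0.942, 0.001, -0.0]
wrist_force: [-1.7, 3.7, 3.1]
gripper_width: 0.507
finger_force: 23.8
```

```bash
python3 m.py "[.4425,.2137,.300]"
```

```text
15.775 [0.4628 0.3012 0.3025] shift mm [-39.7 -80.6   2.2] F [-1.7  3.7  3.1] q [ 0.45  0.22  1.46  0.    1.46 -0.44] u [-0.774  0.633  0.001]
```

drive_tool(
  motion=[
    [-1,[-0.02,-0.238,0],-0.867],
    [-1,[-0.02,-0.238,0],-0.867],
    [-1,[-0.02,-0.238,0],-0.867],
    [-1,[-0.02,-0.238,0],-0.867],
    [-1,[-0.02,-0.238,0],-0.867],
    [-1,[0,0,0],0],
  ],
)

```text
time_s: 16.52
eef_pos: [0.4396, 0.2346, 0.3019]
tcp_rot: [0.019, 1.0, 0.001, -0.0]
wrist_force: [-2.0, 4.3, 3.0]
gripper_width: 0.503
finger_force: 23.8
```

```bash
python3 m.py "[.4425,.2137,.300]"
```

```text
16.525 [0.4396 0.2346 0.3019] shift mm [ -3.7 -20.8   1.8] F [-2.   4.3  3. ] q [ 0.35  0.13  1.57  0.    1.44 -1.18] u [-0.999  0.037  0.001]
```

drive_tool(
  motion=[
    [-1,[-0.015,-0.17,0],-0.6],
    [-1,[-0.015,-0.08,0],-0.3],
    [-1,[0,-0.06,0],-0.2],
    [-1,[0,-0.04,0],-0.1],
    [-1,[0,0,0],0],
  ],
)

```text
time_s: 17.15
eef_pos: [0.4412, 0.2147, 0.3017]
tcp_rot: [-0.072, 0.997, 0.001, -0.001]
wrist_force: [-4.3, 4.9, 3.9]
gripper_width: 0.502
finger_force: 23.8
```

drive_tool(
  motion=[
    [-1,[0,-0.04,0],0],
    [-1,[0,-0.04,0],0],
    [-1,[0,0,0],0],
  ],
)

```text
time_s: 17.52
eef_pos: [0.4412, 0.2143, 0.3018]
tcp_rot: [-0.071, 0.997, 0.006, -0.002]
wrist_force: [-4.5, 15.4, 3.2]
gripper_width: 0.506
finger_force: 24.4
```

```bash
python3 m.py "[.4425,.2137,.300]"
```

```text
17.525 [0.4412 0.2143 0.3018] shift mm [-1.3 -0.8  1.8] F [-4.5 15.4  3.2] q [ 0.3   0.12  1.58  0.01  1.44 -1.41] u [-0.99  -0.142  0.002]
```

The arm is at its stop: 15 N and no further movement. I'll ease off, release the knob, rise, and shut the fingers for pressing.

drive_tool(
  motion=[
    [-1,[0,0.04,0],0],
    [-1,[0,0,0],0],
    [0.5,[0,0,0],0],
    [1,[0,0,0],0],
    [1,[0,0,0],0],
    [1,[0,0,0],0],
    [1,[0,0,-0.3],0],
    [1,[0,0,-0.6],0],
    [-1,[0,0,0],0],
    [-1,[0,0,0],0],
    [-1,[0,0,0],0],
    [-1,[0,0,0],0],
  ],
)

```text
time_s: 19.02
eef_pos: [0.4422, 0.2106, 0.3549]
tcp_rot: [-0.073, 0.997, -0.0, -0.001]
wrist_force: [0.1, 0.5, 0.2]
gripper_width: 0.145
finger_force: 0.0
```

drive_tool(
  motion=[
    [-1,[0,0,0],0],
    [-1,[0,0,0],0],
    [-1,[0,0,0],0],
  ],
)

```text
time_s: 19.4
eef_pos: [0.4425, 0.2107, 0.3558]
tcp_rot: [-0.073, 0.997, -0.0, 0.0]
wrist_force: [-0.5, 1.0, 0.5]
gripper_width: 0.002
finger_force: 0.0
```

```bash
python3 m.py "[.4425,.2137,.324]"; python3 - <<'E'
from workcell import capture
from h import *
a=np.linspace(0,6.283,72)
C=np.array([[.022*np.cos(t),.022*np.sin(t),z] for t in a for z in(.283,.305)])
for n in("scene","side"):
    c=capture(n);pickle.dump(c,open(n+"9.pkl","wb"));x,y=proj(c,[.4425,.2137,.294])[0].round().astype(int)
    q=proj(c,C+[.4425,.2137,0]);print(n,"pred",q.min(0),q.max(0))
    m=(c["pixels"][y-22:y+22,x-22:x+22].max(2)<50).astype(np.uint8);N,l,st,ce=cv2.connectedComponentsWithStats(m)
    print([(s+[x-22,y-22,0,0,0]).tolist() for s in st[1:] if s[4]>50])
E
```

```text
19.4 [0.4425 0.2107 0.3558] shift mm [-0.4  3.  31.8] F [-0.5  1.   0.5] q [ 0.3   0.1   1.47 -0.    1.57 -1.41] u [-0.989 -0.145 -0.   ]
scene pred [159.61098892 170.11708151] [188.42373057 193.61691536]
[[161, 174, 25, 17, 343]]
side pred [224.96344162 150.87971312] [249.13586631 169.91118925]
[[227, 153, 23, 16, 287]]
```

drive_tool(
  motion=[
    [-1,[0,0.05,0.2],0],
    [-1,[0,0,0.15],0],
    [-1,[0,0,0.1],0],
    [-1,[0,0,0.05],0],
    [-1,[0,0,0.05],0],
    [-1,[0,0,0.05],0],
    [-1,[0,0,0],0],
  ],
)

```text
time_s: 20.38
eef_pos: [0.442, 0.2137, 0.3201]
tcp_rot: [-0.073, 0.997, 0.0, 0.0]
wrist_force: [-1.1, -1.4, 3.8]
gripper_width: 0.0
finger_force: 1.7
```

drive_tool(
  motion=[
    [-1,[0,0,0.05],0],
    [-1,[0,0,0.05],0],
    [-1,[0,0,0],0],
  ],
)

```text
time_s: 20.75
eef_pos: [0.4421, 0.2137, 0.3142]
tcp_rot: [-0.073, 0.997, 0.0, 0.0]
wrist_force: [-2.2, -1.0, 5.6]
gripper_width: 0.002
finger_force: 2.8
```

drive_tool(
  motion=[
    [-1,[0,0,0.033],0],
    [-1,[0,0,0],0],
  ],
)

```text
time_s: 21.0
eef_pos: [0.4421, 0.2137, 0.3125]
tcp_rot: [-0.073, 0.997, 0.0, 0.0]
wrist_force: [-1.7, -1.2, 6.9]
gripper_width: -0.005
finger_force: 3.3
```

drive_tool(
  motion=[
    [-1,[0,0,0.033],0],
    [-1,[0,0,0],0],
  ],
)

```text
time_s: 21.25
eef_pos: [0.4421, 0.2137, 0.3105]
tcp_rot: [-0.073, 0.997, 0.0, 0.001]
wrist_force: [-2.4, -1.1, 6.3]
gripper_width: -0.001
finger_force: 3.4
```

drive_tool(
  motion=[
    [-1,[0,0,0.033],0],
    [-1,[0,0,0],0],
  ],
)

```text
time_s: 21.5
eef_pos: [0.4421, 0.2137, 0.3083]
tcp_rot: [-0.073, 0.997, 0.0, 0.0]
wrist_force: [-1.2, -0.7, 5.1]
gripper_width: -0.001
finger_force: 2.9
```

drive_tool(
  motion=[
    [-1,[0,0,0.033],0],
    [-1,[0,0,0],0],
  ],
)

```text
time_s: 21.75
eef_pos: [0.4421, 0.2137, 0.3068]
tcp_rot: [-0.073, 0.997, 0.0, 0.001]
wrist_force: [-2.1, -1.4, 9.2]
gripper_width: -0.0
finger_force: 4.2
```

drive_tool(
  motion=[
    [-1,[0,0,0.025],0],
    [-1,[0,0,0],0],
  ],
)

```text
time_s: 22.0
eef_pos: [0.4422, 0.2137, 0.3057]
tcp_rot: [-0.073, 0.997, 0.0, 0.001]
wrist_force: [-2.6, -0.4, 9.1]
gripper_width: 0.003
finger_force: 4.8
```

drive_tool(
  motion=[
    [-1,[0,0,0.025],0],
    [-1,[0,0,0],0],
  ],
)

```text
time_s: 22.25
eef_pos: [0.4421, 0.2137, 0.3053]
tcp_rot: [-0.073, 0.997, 0.0, 0.001]
wrist_force: [-3.9, -1.1, 14.8]
gripper_width: 0.002
finger_force: 7.4
```

drive_tool(
  motion=[
    [-1,[0,0,0.017],0],
    [-1,[0,0,0],0],
    [-1,[0,0,0],0],
  ],
)

```text
time_s: 22.62
eef_pos: [0.4421, 0.2137, 0.3051]
tcp_rot: [-0.073, 0.997, 0.0, 0.002]
wrist_force: [-4.3, -2.0, 18.5]
gripper_width: -0.0
finger_force: 9.2
```

The force climbs with no travel, so this is the stop. I'll ease up slowly and check that the knob stays down.

drive_tool(
  motion=[
    [-1,[0,0,-0.05],0],
    [-1,[0,0,-0.05],0],
    [-1,[0,0,-0.05],0],
    [-1,[0,0,0],0],
  ],
)

```text
time_s: 23.12
eef_pos: [0.4422, 0.2137, 0.3104]
tcp_rot: [-0.073, 0.997, -0.0, -0.0]
wrist_force: [-0.3, 0.1, -0.4]
gripper_width: -0.001
finger_force: 0.0
```

It's locked: no force 5 mm above the stop. I'll retract and check everything.

drive_tool(
  motion=[
    [-1,[0,0,-0.4],0],
    [-1,[0,0,-0.8],0],
    [-1,[0,0,-0.3],0],
    [-1,[0,0,0],0],
  ],
)

```text
time_s: 23.62
eef_pos: [0.4427, 0.2139, 0.4016]
tcp_rot: [-0.073, 0.997, 0.0, 0.001]
wrist_force: [-0.3, 0.4, -0.7]
gripper_width: -0.002
finger_force: 0.0
```

```bash
python3 m.py "[.4425,.2137,.324]"; python3 - <<'E'
from workcell import capture
from h import *
a=np.linspace(0,6.283,72)
for n in("scene","side"):
    c=capture(n);pickle.dump(c,open(n+"10.pkl","wb"))
    C=np.array([[.442+.022*np.cos(t),.214+.022*np.sin(t),z-.019] for t in a for z in(.283,.305)]);q=proj(c,C);print(n,"pred locked",q.min(0),q.max(0))
    x,y=q.mean(0).round().astype(int)
    m=(c["pixels"][y-24:y+24,x-24:x+24].max(2)<50).astype(np.uint8);N,l,st,ce=cv2.connectedComponentsWithStats(m)
    print([(s+[x-24,y-24,0,0,0]).tolist() for s in st[1:] if s[4]>50])
    g=cv2.GaussianBlur(c["pixels"],(3,3),0).astype(int)
    for x,y in proj(c,[[.4425,.2137,z] for z in(.04,.06,.08,.095)]):
        xi,yi=int(round(x)),int(round(y));d=np.diff(g[yi,xi-25:xi+26].sum(1));print(x.round(1),yi,xi-24.5+d[:25].argmax(),xi+.5+d[25:].argmin())
    x,y=proj(c,[.4802,-.1646,.1318])[0].round().astype(int);o=ld(n+"0")["pixels"]
    print("short diff",np.abs(o[y-15:y+25,x-15:x+15].astype(int)-c["pixels"][y-15:y+25,x-15:x+15]).mean())
E
```

```text
23.625 [0.4427 0.2139 0.4016] shift mm [ 0.4 -0.2 77.6] F [-0.3  0.4 -0.7] q [ 0.31  0.1   1.37 -0.    1.67 -1.41] u [-0.989 -0.145 -0.003]
scene pred locked [160.77139557 180.51793809] [189.28372084 204.08818058]
[[161, 182, 26, 18, 369]]
190.3 305 165.5 205.5
189.2 296 171.5 204.5
188.0 287 170.5 204.5
187.1 281 170.5 203.5
short diff 4.7508333333333335
side pred locked [225.22659177 160.3488933 ] [249.20592989 179.5219322 ]
[[227, 161, 23, 16, 286]]
243.2 276 229.5 256.5
242.7 268 228.5 256.5
242.2 260 228.5 257.5
241.9 253 227.5 256.5
short diff 27.967222222222222
```

```bash
python3 -c "
from workcell import job_done;print(job_done())"
```

```text
the job is handed in; nothing more can be done
None
```

I handed the job in at about 24 s: the long bowl stands mouth down on the seat, the arm is at its stop, the plunger is locked about 19 mm down, and the short bowl looks unmoved in the rack; no verdict came back.

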